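# Hold the part carrier in the corner of the print fixture

### The arm

A 6-joint arm with a two-finger parallel gripper is mounted at the origin on the work surface. World frame = base frame: x ahead of the robot, y to its left, z up, the work surface at z = 0. Lengths are in m, angles in degrees, forces in N, time in s.
With the tool pointing down it reaches from about 0.3 to 0.75 m from the base axis. Payload 8.5 kg.
Tool frame: the origin (TCP) lies midway between the tips of the shut fingers; the grasp point (between the pads) lies 19 mm behind it; z points along the fingers, y is the line along which they close (so a half turn about z gives the same grasp; the last joint's range is limited). The gripper opens to 85 mm and grips with 20 to 120 N. Pads are 22 mm wide; open, the fingers measure 114 mm over their backs; the gripper's body (76 mm by 85 mm) begins 54 mm behind the grasp point. The pads swing forward as they close: fully open they stand 13 mm farther back than shut.
Start: joints at [50.861, 21.807, 74.336, -0, 83.858, -12.336], TCP at [0.248, 0.491, 0.231] pointing down, gripper open.
Joint ranges: [-178.18, 178.18], [-50.72, 133.34], [12.68, 142.11], [-81.47, 261.47], [9.98, 163.14], [-165.26, 165.26]. Speed limits (degrees/s): [136.94, 136.94, 180, 180, 180, 180].

### API

Orientations are given as a 3x3 rotation matrix whose columns are the frame's x, y, z axes.
In Python, from rig import monitor, optics, close_job, models gives the robot as it stands.
- The arm moves only by the tool step_arm, never from a script. Its arguments are lists of equal length, an entry for each row: "fingers": the closure, from -1 (fully open) to 1 (shut); "travel": the shift along the tool's x, y, z scaled (see below), a list of three; "twist": the turn about the tool's z scaled (see below). In form: {"fingers": [fingers, ...], "travel": [[tx, ty, tz], ...], "twist": [twist, ...]}. A call has 1 to 10 rows; each row shifts and turns the commanded pose from where the row before left it, along the tool's axes as they then stand; what a row does not reach is not made up. The controller multiplies each number of a shift by 100 mm and each number of a turn by pi rad. A row lasts 1/8 s, in which the tool goes at most 62.5 mm and 10.7 degrees, less where a joint would pass 70% of its speed; a pose out of reach is approached as far as the arm can. A call with a number of a shift or a turn outside -1 to 1 is refused whole. A call with a gripper value outside its range is refused whole. The fingers move at their own pace and stop on an object; "force" is the grip in N (left out, the last holds). Time passes only in rows, so rows that do not move let the fingers close. It gives the time, the measured TCP pose, the force, the opening and the grip force at its end, in the units of the state.
- monitor.observe(): the state, without advancing time (a new reading comes with each control period).
- optics.get_image(name): name is "scene" or "top" or "wrist"; returns (picture, depth): 400x640x3 uint8, blue, green, red; 400x640 float32, m along the optical axis (not along the pixel's ray), 0 where there is no reading.
- optics.get_calibration(name): a dict with "vertical_fov" (degrees; the focal length in pixels is half the picture's height over the tangent of half this angle, whatever the lens; pixels are square), "cx", "cy" (the principal point, pixels), "world_from_camera" (4x4, takes a point from camera to world coordinates). Camera axes: x right, y up, looking along -z (the intrinsics and any distortion apply to the point x, -y, -z); pixel columns grow to the right and rows downward; lengths in m; the calibration is good to about 2 mm. A picture is of the moment at which its call begins: read the wrist's pose just before it. get_calibration takes no time and is no camera call; for the wrist camera it gives the pose at the moment of the call.
- close_job(): hands the job in; it is judged then, once.
Trained networks look in the newest picture that a camera, given by its name, has taken for a name from the list of things; names that differ only in an ending like _2 or _b are one class to them, and where a whole thing is asked for, a point or a joint stands for the part that bears it (a point fixed in the world has none). Each returns a list of dicts, best first, with "confidence" (0 to 1); they miss things now and then, are a little off and sometimes report something else, mostly with a low value. They report only what shows in the picture. A call takes as long as a camera call. They do not tell look-alikes from the thing itself.
- models.trace(camera, query): "mask" (400x640 bool, what is visible of it) and "point" ([column, row] in pixels, amid what is visible of it).
- models.landmark_of(camera, query): "point" ([column, row] in pixels: a listed point, or the origin of a listed thing).
The state is a dict: "time_s": time; "q": joint angles; "qvel": joint speeds; "joint_efforts": joint torques, N m; "position": TCP position; "tool_rot": TCP orientation; "ft_force": force on the tool from outside, world axes, zero at the start; "wrist_torque": the same for the moment, N m; "grip_width": finger opening in m; "gripper_force": force on a finger pad.
Only numpy, scipy, OpenCV 4.12 (cv2) and the standard library are available. Lean on these libraries where they do the work, as an engineer would, in place of code of your own. Each camera call takes 0.05 s, during which the arm holds its last target. There are 200 camera calls.

### The job

Lift the aluminium part carrier by its handle off the orange trivet and set it flat on the print fixture, its long side along the long fence. Slide it into the corner, without banging it, until it presses on both fences at once, and finish like that: still gripping the handle and still pushing it against both fences, so that I can put the clamp on. Leave everything else on the cart where it is.

Things in the scene. Friction and masses are not known exactly. Their poses are not given: they have to be found in the camera images.
- carrier: aluminium block 100 mm (its x) x 70 mm (its y) x 40 mm high, with a steel loop handle on top, 0.4 to 0.75 kg; starts on the trivet. Origin at the centre of its underside, z up. The same either way round
- handle: the carrier's handle, fixed to it: a straight flat-sided bar 70 mm long along the carrier's x, 14 mm wide (y), 16 mm tall, on a post at each end. Origin at the middle of the bar, 66 mm above the carrier's underside and 26 mm above its top face
- trivet: round orange silicone trivet, 160 mm across, 8 mm thick, fixed; origin at the centre of its underside. It lies to the robot's left or right, the fixture on the other side
- jig: the print fixture, fixed: dark steel base plate 190 mm (its x) x 160 mm (its y), 12 mm thick, with two aluminium fences standing 36 mm above the plate, one along its +y edge and one along its +x edge. Origin at the centre of the plate's underside. When the carrier is home its centre is at x = +31 mm, y = +31 mm, z = +12 mm in this frame. Plate and fences are rigid
- long_fence: fence along the fixture's +y edge: 190 mm long (x), 14 mm thick (y), 36 mm tall; origin at the centre of its underside, on the plate's top. Its inner face looks to the fixture's -y
- short_fence: fence along the fixture's +x edge: 14 mm thick (x), 120 mm long (y), 36 mm tall; origin at the centre of its underside, on the plate's top. Its inner face looks to the fixture's -x; it stops 16 mm short of the long fence's face
- corner (a point): where the planes of the two fences' inner faces meet at the plate's top: x = +81 mm, y = +66 mm, z = +12 mm in the fixture's frame. Friction of the carrier on plate and fences is about 0.5 to 0.7: pressed hard down on the plate or onto one fence it sticks instead of sliding on to the other fence
- canister: small lidded steel canister, 60 mm across, 76 mm tall with its lid knob; origin at the centre of its underside. Bystander, stands between the fixture and the trivet
- spare_block: plain aluminium block 100 x 70 x 40 mm WITHOUT a handle, near the robot on its left; origin at the centre of its underside. Bystander
- tape_gun: white plastic tape gun body lying flat, about 140 x 135 mm, 42 mm high, near the far edge on the left; origin near the middle of its underside. Bystander
- clamp: chrome C-clamp lying flat, about 170 x 90 mm, 16 mm high, on the right; origin at its middle. Bystander
- mug: white mug, 80 mm across, 95 mm tall, on the left; origin at the centre of its underside. Bystander
- screwdriver: black-handled screwdriver, about 200 mm long, lying near the robot on its right; origin near its middle. Bystander
- tape_roll: empty cardboard roll core lying flat, 80 mm across, 25 mm high, near the far edge on the right; origin at the centre of its underside. Bystander
Not all that is in view belongs to the job. Leave any blue look-alike of the carrier alone.

How it is judged:
By the outcome, as a careful person would: the job done as asked, in the order asked, and still so for the second after the job is handed in, while the arm keeps its last pose, push and grip.
It also fails if it takes over 64 s, if anything falls off the work surface, if the arm or the gripper's body presses on something with over 40 N, if the wrist force passes 120 N, or if a joint passes its speed limit or range.

## Working session

There is one attempt and no reset: what is moved stays moved. The work goes in short steps, Python scripts to look and compute and a tool call to move; the robot and the scene stay as the last step left them, time stands still between calls to the robot, and variables do not carry over. Pictures are saved under pics/ and viewed, at most 10 in all, crops included, and the job is handed in when it is done.

Besides the shell and the picture viewer there is one more tool, called in YAML: its name, and indented under it one key for each argument. step_arm: Moves the arm, as the interface text tells. Its arguments: {"type":"object","properties":{"fingers":{"type":"array","items":{"type":"number"}},"travel":{"type":"array","items":{"type":"array","items":{"type":"number"}}},"twist":{"type":"array","items":{"type":"number"}},"force":{"type":"number"}},"required":["fingers","travel","twist"]}

```bash
mkdir -p pics
cat > h.py <<'E'
import numpy as np, cv2
from rig import monitor, optics, models
def ray(c,p):
    k=optics.get_calibration(c); f=200/np.tan(np.radians(k['vertical_fov']/2)); T=np.array(k['world_from_camera'])
    d=np.array([(p[0]-k['cx'])/f,-(p[1]-k['cy'])/f,-1.]); return T[:3,3],T[:3,:3]@d
def cloud(c,D):
    k=optics.get_calibration(c); f=200/np.tan(np.radians(k['vertical_fov']/2)); T=np.array(k['world_from_camera'])
    v,u=np.mgrid[:400,:640]; P=np.stack([(u-k['cx'])/f*D,-(v-k['cy'])/f*D,-D],-1); return P@T[:3,:3].T+T[:3,3]
E
python3 - <<'E'
from h import *
s=monitor.observe();print(s['time_s'],s['position'],s['tool_rot'],s['grip_width'])
for c in ['scene','top']:
    im,D=optics.get_image(c);cv2.imwrite(f'pics/{c}0.png',im);P=cloud(c,D);k=optics.get_calibration(c);print(c,k, (D>0).mean())
    for q in ['carrier','handle','trivet','jig','long_fence','short_fence','canister','corner']:
        for r in models.landmark_of(c,q)[:3]:
            u,v=map(int,np.round(r['point']));print(q,round(r['confidence'],2),(u,v),np.round(P[min(v,399),min(u,639)],3))
E
```

```text
0.0 [0.24780765 0.49065274 0.23069727] [[-8.92556547e-01  4.50934482e-01 -9.50650655e-04]
 [ 4.50935373e-01  8.92555822e-01 -1.18099579e-03]
 [ 3.15957051e-04 -1.48278753e-03 -9.99998851e-01]] 0.08503914966720612
scene {'vertical_fov': 57.07622384420613, 'cx': 321.7293660188162, 'cy': 194.26706310354749, 'world_from_camera': array([[ 0.3544283 , -0.81219629,  0.4633765 ,  1.01546756],
       [ 0.93502531,  0.30231725, -0.18528881, -0.19078502],
       [ 0.01040417,  0.49894035,  0.86657387,  0.9653382 ],
       [ 0.        ,  0.        ,  0.        ,  1.        ]])} 0.99605078125
carrier 0.97 (290, 182) [ 0.447 -0.066  0.037]
carrier 0.61 (375, 184) [0.547 0.164 0.047]
carrier 0.59 (382, 271) [0.79  0.072 0.039]
handle 0.69 (377, 174) [0.536 0.17  0.083]
handle 0.57 (388, 257) [0.761 0.104 0.038]
handle 0.45 (295, 170) [ 0.434 -0.044  0.071]
trivet 0.94 (374, 189) [0.562 0.154 0.048]
jig 0.8 (239, 233) [ 0.541 -0.25   0.011]
long_fence 0.91 (263, 219) [ 0.542 -0.175  0.048]
short_fence 0.55 (254, 254) [ 0.625 -0.226  0.03 ]
short_fence 0.33 (240, 234) [ 0.545 -0.248  0.011]
canister 
[... 438 characters left out ...]
.        ,  0.        ,  0.        ,  1.        ]])} 0.9962265625
carrier 0.93 (295, 122) [0.764 0.069 0.041]
carrier 0.76 (268, 194) [0.534 0.153 0.081]
carrier 0.27 (263, 199) [0.52  0.172 0.049]
handle 0.63 (294, 114) [0.791 0.072 0.039]
handle 0.51 (266, 193) [0.537 0.159 0.08 ]
handle 0.4 (332, 231) [ 0.417 -0.045  0.036]
trivet 0.65 (264, 195) [0.531 0.166 0.077]
jig 0.9 (395, 195) [ 0.529 -0.249  0.019]
long_fence 0.54 (374, 200) [ 0.513 -0.178  0.049]
long_fence 0.34 (363, 125) [ 0.761 -0.151 -0.001]
short_fence 0.45 (388, 167) [ 0.616 -0.223  0.054]
canister 0.82 (316, 187) [0.555 0.005 0.066]
canister 0.37 (264, 194) [0.534 0.164 0.088]
corner 0.79 (366, 173) [ 0.599 -0.154  0.045]
```

View pics/scene0.png

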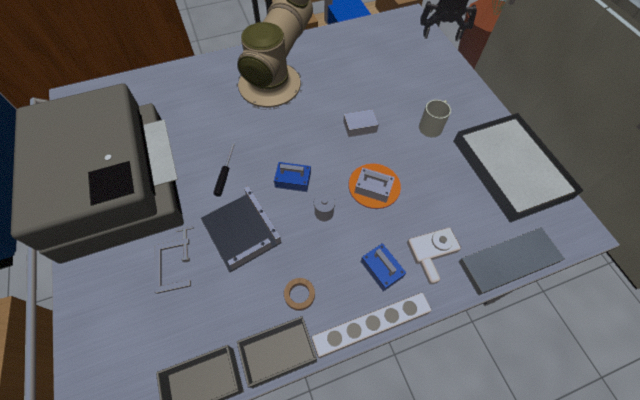

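View pics/top0.png

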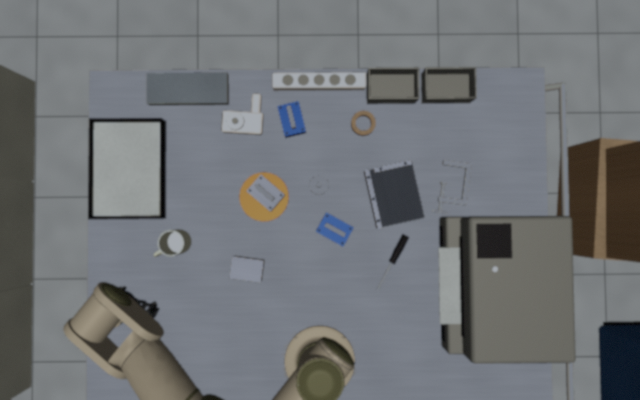

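Three candidates for the carrier: blue at scene (293,176), blue at scene (383,265), and aluminium with a handle on the orange trivet at scene (375,184) / top (266,193). The aluminium one fits the description: it isn't blue and it sits on the trivet. The fixture is at top (395,195), with its long fence on the left edge (towards +y) and its short fence on the far edge (+x).

Run:
```python
from h import *
k=optics.get_calibration('wrist');print(k)
s=monitor.observe();R=np.array(s['tool_rot']);T=np.array(k['world_from_camera'])
print(R.T@(T[:3,3]-s['position']),'\n',R.T@T[:3,:3])
im=cv2.imread('pics/scene0.png')[140:230,330:420];cv2.imwrite('pics/crop.png',cv2.resize(im,None,fx=6,fy=6,interpolation=2))
print(R.T@(np.array([.53,.16,.3])-s['position']))
```

```text
{'vertical_fov': 59.904155611422205, 'cx': 318.60966499216374, 'cy': 190.1144560574481, 'world_from_camera': array([[ 4.51306719e-01, -8.55970243e-01, -2.52264125e-01,
         1.83311006e-01],
       [ 8.92368615e-01,  4.32674042e-01,  1.28341064e-01,
         5.21966207e-01],
       [-7.07993479e-04, -2.83033772e-01,  9.59109682e-01,
         3.73477873e-01],
       [ 0.00000000e+00,  0.00000000e+00,  0.00000000e+00,
         1.00000000e+00]])}
[ 0.07174333 -0.00142732 -0.14215912] 
 [[-4.21318660e-04  9.59103020e-01  2.83056919e-01]
 [ 9.99999674e-01  2.09276982e-04  7.79349746e-04]
 [ 6.88239398e-04  2.83057155e-01 -9.59102796e-01]]
[-0.40092053 -0.16816927 -0.06868948]
```

View pics/crop.png

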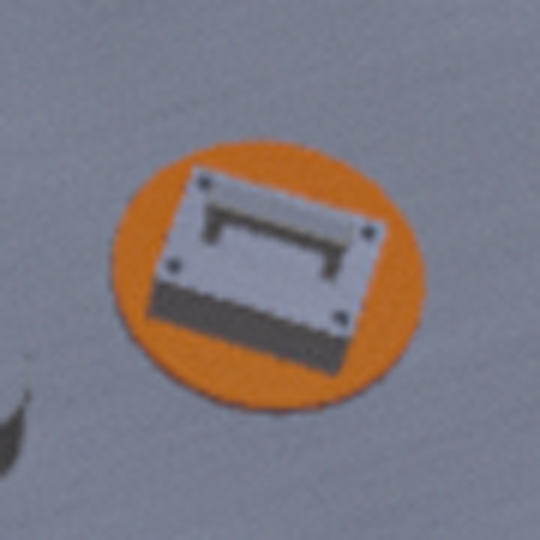

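The crop shows the aluminium block with the loop handle and four screws on the orange trivet, which confirms it's the carrier.

step_arm:
  fingers: [-1,-1,-1,-1,-1,-1,-1,-1,-1,-1]
  travel:
    - [-0.3,-0.1,-0.2]
    - [-0.4,-0.15,-0.2]
    - [-0.45,-0.2,-0.2]
    - [-0.5,-0.2,-0.1]
    - [-0.5,-0.2,0]
    - [-0.5,-0.2,0]
    - [-0.5,-0.2,0]
    - [-0.4,-0.2,0]
    - [-0.3,-0.2,0]
    - [-0.1,-0.05,0]
  twist: [0,0,0,0,0,0,0,0,0,0]

```text
time_s: 2.15
position: [0.5246, 0.1595, 0.3011]
tool_rot: [[-0.892, 0.453, -0.0], [0.453, 0.892, -0.0], [0.0, -0.0, -1.0]]
ft_force: [-1.2, 0.8, 0.1]
grip_width: 0.0852
gripper_force: 0.0
```

```bash
cat >> h.py <<'E'
def rect(P,lo,hi,ctr,r):
    m=(P[...,2]>lo)&(P[...,2]<hi)&(np.hypot(P[...,0]-ctr[0],P[...,1]-ctr[1])<r)
    q=P[m]; (c,wh,a)=cv2.minAreaRect((q[:,:2]*1000).astype(np.float32)); return m,len(q),np.round(c,1),np.round(wh,1),round(a,2),round(float(np.median(q[:,2])),4)
E
python3 - <<'E'
from h import *
for i in range(1):
    im,D=optics.get_image('wrist');P=cloud('wrist',D);cv2.imwrite('pics/w1.png',im);np.savez('w1.npz',P=P)
    for q in ['carrier','handle']:
        for r in models.landmark_of('wrist',q)[:2]:
            u,v=map(int,np.round(r['point']));print(q,round(r['confidence'],2),(u,v),np.round(P[v,u],3))
        for r in models.trace('wrist',q)[:2]:
            m=r['mask'];p=P[m];print(' mask',round(r['confidence'],2),m.sum(),np.percentile(p[:,2],[5,50,95]).round(3),np.round(p.mean(0),4),r['point'])
    c=[.53,.16]
    print(rect(P,.03,.06,c,.09)[1:]);print(rect(P,.066,.1,c,.09)[1:]);print(rect(P,.004,.012,c,.12)[1:])
    z=P[...,2][np.hypot(P[...,0]-c[0],P[...,1]-c[1])<.09];h,e=np.histogram(z,np.arange(-.01,.1,.004));print(list(zip(e.round(3),h)))
E
```

```text
carrier 0.76 (329, 154) [0.531 0.168 0.046]
carrier 0.71 (349, 319) [0.748 0.09  0.039]
 mask 0.96 3817 [0.007 0.039 0.072] [0.7572 0.0873 0.0384] [349.6, 327.0]
 mask 0.88 6129 [0.012 0.04  0.074] [ 0.4226 -0.042   0.0435] [125.1, 149.3]
handle 0.92 (106, 159) [0.46  0.191 0.443]
handle 0.62 (330, 167) [0.538 0.165 0.082]
 mask 0.73 994 [0.062 0.081 0.083] [0.5372 0.1662 0.0808] [328.4, 164.2]
 mask 0.72 1128 [0.047 0.073 0.075] [ 0.4228 -0.0465  0.0705] [107.8, 160.4]
(4246, array([539.2, 165. ]), array([100. ,  70.5]), 49.07, 0.0475)
(932, array([539.1, 165.1]), array([69.9, 14.5]), 48.83, 0.0811)
(7145, array([528. , 174.3]), array([158.5, 158. ]), 63.06, 0.0075)
[(np.float64(-0.01), np.int64(0)), (np.float64(-0.006), np.int64(104)), (np.float64(-0.002), np.int64(2961)), (np.float64(0.002), np.int64(221)), (np.float64(0.006), np.int64(6684)), (np.float64(0.01), np.int64(41)), (np.float64(0.014), np.int64(27)), (np.float64(0.018), np.int64(23)), (np.float64(0.022), np.int64(29)), (np.float64(0.026), np.int64(29)), (np.float64(0.03), np.int64(32)), (np.float64(0.034), np.int64(24)), (np.float64(0.038), np.int64(34)), (np.float64(0.042), np.int64(150)), (np.float64(0.046), np.int64(3979)), (np.float64(0.05), np.int64(13)), (np.float64(0.054), np.int64(11)), (np.float64(0.058), np.int64(10)), (np.float64(0.062), np.int64(8)), (np.float64(0.066), np.int64(23)), (np.float64(0.07), np.int64(43)), (np.float64(0.074), np.int64(52)), (np.float64(0.078), np.int64(680)), (np.float64(0.082), np.int64(134)), (np.float64(0.086), np.int64(0)), (np.float64(0.09), np.int64(0)), (np.float64(0.094), np.int64(0))]
```

View pics/w1.png

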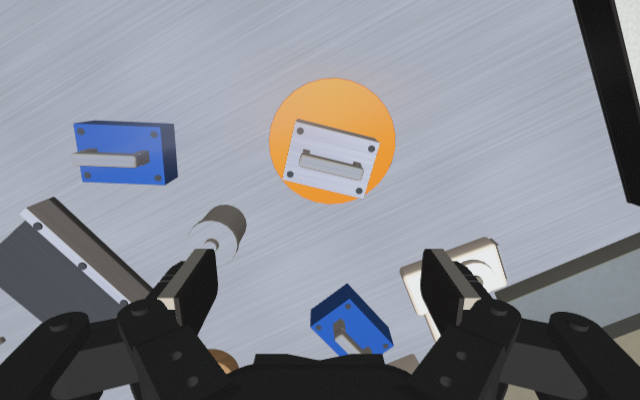

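The wrist view shows the carrier at about (331,160), with the handle at (330,165) and the blue ones left and below. The measured sizes, 100 x 70.5 mm and 70 x 14.5 mm, match the text. Next I measure the fixture.

step_arm:
  fingers: [-1,-1,-1,-1,-1,-1,-1,-1]
  travel:
    - [0,-0.2,-0.1]
    - [0,-0.35,-0.2]
    - [0,-0.4,-0.2]
    - [0,-0.45,0]
    - [0,-0.45,0]
    - [0,-0.4,0]
    - [0,-0.25,0]
    - [0,0,0]
  twist: [0,0,0,0,0,0,0,0]

```text
time_s: 3.4
position: [0.4101, -0.0629, 0.3521]
tool_rot: [[-0.892, 0.453, 0.001], [0.453, 0.892, -0.001], [-0.001, -0.0, -1.0]]
ft_force: [0.2, -0.3, 0.5]
grip_width: 0.0852
gripper_force: 0.0
```

Run:
```python
from h import *
s=monitor.observe();print(s['time_s'],s['position'],np.round(s['q'],1),s['ft_force'])
im,D=optics.get_image('wrist');P=cloud('wrist',D);cv2.imwrite('pics/w2.png',im);np.savez('w2.npz',P=P)
for q in ['jig','long_fence','short_fence','corner','canister']:
    for r in models.landmark_of('wrist',q)[:2]:
        u,v=map(int,np.round(r['point']));print(q,round(r['confidence'],2),(u,v),np.round(P[v,u],3))
c=[.54,-.23]
m=(np.hypot(P[...,0]-c[0],P[...,1]-c[1])<.14)
h,e=np.histogram(P[...,2][m],np.arange(-.01,.1,.004));print(list(zip(e.round(3),h)))
print(rect(P,.008,.016,c,.14)[1:]);print(rect(P,.042,.055,c,.14)[1:])
c=[.539,.165];print(rect(P,.04,.055,c,.08)[1:]);print(rect(P,.07,.1,c,.08)[1:])
```

```text
3.4 [ 0.41011081 -0.06285063  0.35213995] [-25.2   3.9  78.6  -0.   97.4 -88.2] [ 0.23883777 -0.29676926  0.52660721]
jig 0.98 (249, 260) [ 0.525 -0.242  0.012]
short_fence 0.82 (282, 306) [ 0.612 -0.231  0.025]
corner 0.56 (317, 280) [ 0.585 -0.155  0.047]
canister 0.79 (401, 213) [ 0.536 -0.006  0.064]
[(np.float64(-0.01), np.int64(0)), (np.float64(-0.006), np.int64(782)), (np.float64(-0.002), np.int64(8069)), (np.float64(0.002), np.int64(137)), (np.float64(0.006), np.int64(862)), (np.float64(0.01), np.int64(7042)), (np.float64(0.014), np.int64(204)), (np.float64(0.018), np.int64(198)), (np.float64(0.022), np.int64(203)), (np.float64(0.026), np.int64(207)), (np.float64(0.03), np.int64(214)), (np.float64(0.034), np.int64(221)), (np.float64(0.038), np.int64(220)), (np.float64(0.042), np.int64(389)), (np.float64(0.046), np.int64(1653)), (np.float64(0.05), np.int64(26)), (np.float64(0.054), np.int64(0)), (np.float64(0.058), np.int64(0)), (np.float64(0.062), np.int64(0)), (np.float64(0.066), np.int64(0)), (np.float64(0.07), np.int64(0)), (np.float64(0.074), np.int64(0)), (np.float64(0.078), np.int64(0)), (np.float64(0.082), np.int64(0)), (np.float64(0.086), np.int64(0)), (np.float64(0.09), np.int64(0)), (np.float64(0.094), np.int64(0))]
(7940, array([ 532.3, -245.8]), array([189.8, 161. ]), 11.92, 0.0112)
(2068, array([ 531.9, -240.7]), array([189.9, 151.5]), 12.33, 0.047)
(3489, array([538.5, 165.3]), array([101.5,  70. ]), 49.17, 0.0473)
(703, array([538.3, 165. ]), array([70. , 14.1]), 49.09, 0.0809)
```

View pics/w2.png

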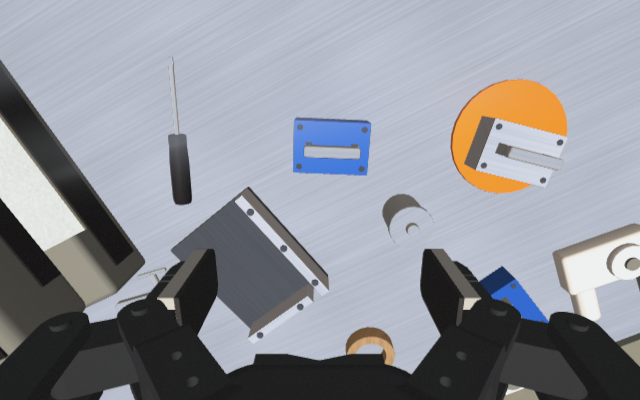

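Fixture: origin (0.532, -0.246), yaw 12.1°, plate top at 11–12 mm, and the fences are where expected (long one at image (285,240), short one at (290,300)). Both views agree on the carrier: (0.5387, 0.1651), yaw 49.1°, bar top at 81 mm.

step_arm:
  fingers: [-1,-1,-1,-1,-1,-1,-1,-1,-1,-1]
  travel:
    - [0,0.2,0]
    - [0,0.35,0]
    - [0,0.4,0]
    - [0,0.45,0.1]
    - [0,0.45,0.2]
    - [0,0.4,0.3]
    - [0,0.25,0.3]
    - [-0.1,0.1,0.1]
    - [0,0,0]
    - [0,0,0]
  twist: [0,0,0,0,0,0,0,-0.05,-0.055,-0.055]

```text
time_s: 4.95
position: [0.5373, 0.1663, 0.2508]
tool_rot: [[-0.999, -0.042, -0.001], [-0.042, 0.999, -0.0], [0.001, -0.0, -1.0]]
ft_force: [0.9, -0.5, -0.2]
grip_width: 0.0849
gripper_force: 0.0
```

step_arm:
  fingers: [-1,-1,-1,-1,-1,-1]
  travel:
    - [0,0,0]
    - [0,0,0.1]
    - [0,0,0.2]
    - [0,0,0.2]
    - [0,0,0]
    - [0,0,0]
  twist: [-0.055,-0.055,-0.055,-0.055,-0.042,0]

```text
time_s: 5.7
position: [0.5373, 0.1661, 0.2011]
tool_rot: [[-0.654, -0.756, -0.0], [-0.756, 0.654, -0.0], [0.0, 0.0, -1.0]]
ft_force: [-0.1, -0.7, 0.4]
grip_width: 0.0851
gripper_force: 0.0
```

```bash
cat >> h.py <<'E'
def togo(xyz,yaw):
    s=monitor.observe();R=np.array(s['tool_rot']);d=R.T@(np.array(xyz)-s['position'])
    a=np.degrees(np.arctan2(R[1,0],R[0,0]));t=(a-yaw+180)%360-180
    print('t',s['time_s'],'pos',np.round(s['position'],4),'yaw',round(a,2),'shift/100mm',np.round(d*10,3),'twist/pi',round(t/180,4),'q',np.round(s['q'],1),'F',np.round(s['ft_force'],1),'M',np.round(s['wrist_torque'],2),'grip',round(s['grip_width'],4),np.round(s['gripper_force'],1))
E
python3 - <<'E'
from h import *
togo([.5387,.1651,.056],229.1)
im,D=optics.get_image('wrist');P=cloud('wrist',D)
c=[.539,.165];print(rect(P,.04,.055,c,.08)[1:]);print(rect(P,.07,.1,c,.05)[1:])
E
```

```text
t 5.7 pos [0.5373 0.1661 0.2011] yaw -130.86 shift/100mm [-0.002 -0.018  1.451] twist/pi 0.0002 q [   5.1   24.4   75.3    0.    80.3 -134. ] F [-0.1 -0.7  0.4] M [ 0.05 -0.03 -0.03] grip 0.0851 0.0
(7269, array([539.2, 165.3]), array([100.2,  70.2]), 48.93, 0.0478)
(1510, array([538.6, 165.2]), array([69.2, 13.6]), 48.59, 0.0815)
```

step_arm:
  fingers: [-1,-1,-1,-1,-1,-1]
  travel:
    - [0,-0.018,0.3]
    - [0,0,0.4]
    - [0,0,0.4]
    - [0,0,0.25]
    - [0,0,0.09]
    - [0,0,0]
  twist: [0,0,0,0,0,0]

```text
time_s: 6.5
position: [0.5389, 0.1645, 0.0576]
tool_rot: [[-0.655, -0.756, 0.0], [-0.756, 0.655, 0.0], [-0.0, -0.0, -1.0]]
ft_force: [-0.2, -0.3, 0.7]
grip_width: 0.0854
gripper_force: 0.0
```

step_arm:
  fingers: [1,1,1,1,1,1,1,1]
  travel:
    - [0,0,0]
    - [0,0,0]
    - [0,0,0]
    - [0,0,0]
    - [0,0,0]
    - [0,0,0]
    - [0,0,0]
    - [0,0,0]
  twist: [0,0,0,0,0,0,0,0]
  force: 80

```text
time_s: 7.5
position: [0.5386, 0.1643, 0.0574]
tool_rot: [[-0.654, -0.757, -0.0], [-0.757, 0.654, 0.0], [0.0, 0.0, -1.0]]
ft_force: [-2.5, 1.2, 3.6]
grip_width: 0.0123
gripper_force: 81.9
```

step_arm:
  fingers: [1,1,1,1,1,1]
  travel:
    - [0,0,-0.05]
    - [0,0,-0.1]
    - [0,0,-0.3]
    - [0,0,-0.4]
    - [0,0,-0.3]
    - [0,0,-0.1]
  twist: [0,0,0,0,0,0]

```text
time_s: 8.25
position: [0.5392, 0.1643, 0.1842]
tool_rot: [[-0.654, -0.756, 0.003], [-0.756, 0.654, 0.0], [-0.002, -0.002, -1.0]]
ft_force: [-1.2, -0.3, -5.4]
grip_width: 0.0123
gripper_force: 80.9
```

Run:
```python
from h import *
togo([.5387,.1651,.056],229.1)
im,D=optics.get_image('wrist');P=cloud('wrist',D)
cv2.imwrite('pics/w3.png',im)
c=[.539,.165];m=np.hypot(P[...,0]-c[0],P[...,1]-c[1])<.09
h,e=np.histogram(P[...,2][m],np.arange(-.01,.25,.01));print(list(zip(e.round(3),h)))
s=monitor.observe();z=s['position'][2]
# top-of-carrier plane
r=rect(P,z-.025,z+.005,c,.08);print(r[1:]);q=P[r[0]];A=np.c_[q[:,:2]-c,np.ones(len(q))];x,*_=np.linalg.lstsq(A,q[:,2],rcond=None);print('plane',x,np.degrees(x[:2]))
```

```text
t 8.25 pos [0.5392 0.1643 0.1842] yaw -130.84 shift/100mm [-0.     0.012  1.282] twist/pi 0.0003 q [   4.9   25.2   76.9   -0.    77.7 -134.2] F [-1.2 -0.3 -5.4] M [-0.07  0.03 -0.  ] grip 0.0123 80.9
[(np.float64(-0.01), np.int64(2663)), (np.float64(0.0), np.int64(8501)), (np.float64(0.01), np.int64(7)), (np.float64(0.02), np.int64(0)), (np.float64(0.03), np.int64(0)), (np.float64(0.04), np.int64(0)), (np.float64(0.05), np.int64(0)), (np.float64(0.06), np.int64(0)), (np.float64(0.07), np.int64(0)), (np.float64(0.08), np.int64(0)), (np.float64(0.09), np.int64(0)), (np.float64(0.1), np.int64(0)), (np.float64(0.11), np.int64(0)), (np.float64(0.12), np.int64(0)), (np.float64(0.13), np.int64(136)), (np.float64(0.14), np.int64(381)), (np.float64(0.15), np.int64(411)), (np.float64(0.16), np.int64(459)), (np.float64(0.17), np.int64(14464)), (np.float64(0.18), np.int64(264)), (np.float64(0.19), np.int64(771)), (np.float64(0.2), np.int64(6306)), (np.float64(0.21), np.int64(894)), (np.float64(0.22), np.int64(2082)), (np.float64(0.23), np.int64(6449))]
(15200, array([540.3, 164.8]), array([100.5,  70.3]), 49.19, 0.1744)
plane [0.00874307 0.02132801 0.17477688] [0.50094128 1.22200482]
```

View pics/w3.png

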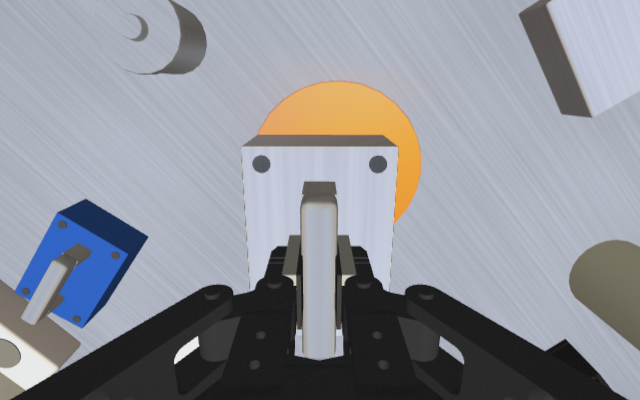

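The carrier is held level, about 0.5 kg, and the view is clear. I turn it to the fixture's yaw and carry it over.

step_arm:
  fingers: [1,1,1,1,1,1,1,1,1,1]
  travel:
    - [0,0,0]
    - [0,0,0]
    - [0,0,0]
    - [0,0,0]
    - [0,0,0]
    - [0,0,0]
    - [0.03,-0.15,0]
    - [0.06,-0.3,0]
    - [0.08,-0.4,0]
    - [0.1,-0.5,0]
  twist: [0.02,0.045,0.05,0.045,0.03,0.0156,0,0,0,0]

```text
time_s: 9.55
position: [0.5402, 0.025, 0.1816]
tool_rot: [[-0.977, -0.212, -0.001], [-0.212, 0.977, 0.0], [0.001, 0.0, -1.0]]
ft_force: [0.2, -0.1, -4.8]
grip_width: 0.0125
gripper_force: 80.9
```

step_arm:
  fingers: [1,1,1,1,1,1,1,1,1,1]
  travel:
    - [0.1,-0.5,0]
    - [0.1,-0.5,0]
    - [0.1,-0.5,0]
    - [0.08,-0.4,0]
    - [0.06,-0.3,0]
    - [0.05,-0.2,0]
    - [0.01,-0.08,0]
    - [0,0,0.2]
    - [0,0,0.1]
    - [0,0,0]
  twist: [0,0,0,0,0,0,0,0,0,0]

```text
time_s: 10.8
position: [0.5439, -0.2256, 0.1517]
tool_rot: [[-0.977, -0.211, -0.001], [-0.211, 0.977, 0.001], [0.001, 0.001, -1.0]]
ft_force: [0.3, -0.5, -4.3]
grip_width: 0.0127
gripper_force: 80.7
```

```bash
cat >> h.py <<'E'
def jigframe(p,o=(.5323,-.2458),a=np.radians(12.1)):
    d=np.array(p)[:2]-o; return np.round(1000*np.array([d[0]*np.cos(a)+d[1]*np.sin(a),-d[0]*np.sin(a)+d[1]*np.cos(a)]),1)
E
python3 - <<'E'
from h import *
togo([.5446,-.2268,.0614],192.1)
im,D=optics.get_image('wrist');P=cloud('wrist',D)
cv2.imwrite('pics/w4.png',im)
s=monitor.observe();z=s['position'][2];c=s['position'][:2]
r=rect(P,z-.013,z-.006,c,.08);print(r[1:],jigframe(r[3]/1000))
for c,rr in ([.54,-.23],.14),:
    print(rect(P,.042,.055,c,rr)[1:]);print(rect(P,.008,.016,c,rr)[1:])
m=(P[...,2]>.042)&(P[...,2]<.055);J=np.array([jigframe(p) for p in P[m]])
l=(J[:,1]>60)&(J[:,1]<90)&(abs(J[:,0])<60);sh=(J[:,0]>75)&(J[:,0]<100)&(abs(J[:,1]+15)<40)
for n,q in(('long y',J[l]),('short x',J[sh])): print(n,len(q),(np.percentile(q[:,1 if n[0]=='l' else 0],[2,50,98]) if len(q) else ''))
E
```

```text
t 10.8 pos [ 0.5439 -0.2256  0.1517] yaw -167.8 shift/100mm [-0.006 -0.015  0.903] twist/pi 0.0006 q [ -34.    29.5   75.2    0.    75.4 -136.2] F [ 0.3 -0.5 -4.3] M [ 0.    0.03 -0.02] grip 0.0127 80.7
(14348, array([ 546.4, -226.8]), array([100.7,  70.3]), 12.11, 0.1427) [-355.8  399.5]
(4381, array([ 531.9, -241.9]), array([190.6, 150.2]), 11.88, 0.0482)
(23049, array([ 533.3, -253.9]), array([188.2, 146.7]), 12.1, 0.0123)
long y 2109 [64.9 73.8 78.5]
short x 350 [80.8   85.8   94.802]
```

View pics/w4.png

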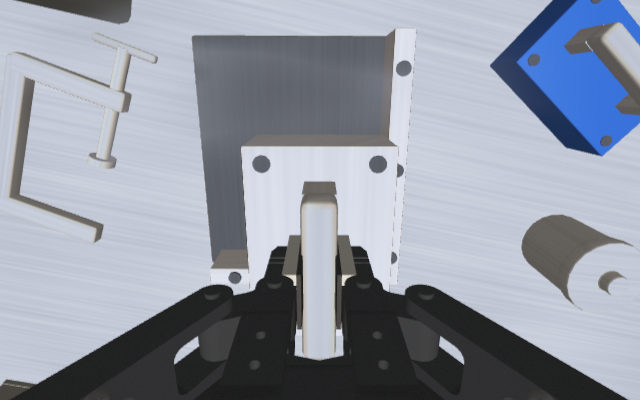

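The carrier is over the plate, clear of both fences (long fence at image column 400, short fence at (230,275)), with gaps of about 13 and 15 mm and matching yaw. Lowering it.

step_arm:
  fingers: [1,1,1,1,1,1,1,1]
  travel:
    - [0,0,0.15]
    - [0,0,0.25]
    - [0,0,0.25]
    - [0,0,0.12]
    - [0,0,0.06]
    - [0,0,0.03]
    - [0,0,0]
    - [0,0,0]
  twist: [0,0,0,0,0,0,0,0]

```text
time_s: 11.85
position: [0.5443, -0.2265, 0.0669]
tool_rot: [[-0.978, -0.21, 0.001], [-0.21, 0.978, -0.001], [-0.001, -0.001, -1.0]]
ft_force: [-0.1, -0.5, -4.6]
grip_width: 0.0125
gripper_force: 80.7
```

step_arm:
  fingers: [1,1,1]
  travel:
    - [0,0,0.01]
    - [0,0,0.01]
    - [0,0,0]
  twist: [0,0,0]

```text
time_s: 12.22
position: [0.544, -0.2263, 0.0642]
tool_rot: [[-0.978, -0.21, -0.0], [-0.21, 0.978, 0.0], [0.0, 0.0, -1.0]]
ft_force: [0.9, -0.8, -5.2]
grip_width: 0.0125
gripper_force: 80.7
```

step_arm:
  fingers: [1,1,1]
  travel:
    - [0,0,0.01]
    - [0,0,0.01]
    - [0,0,0]
  twist: [0,0,0]

```text
time_s: 12.6
position: [0.544, -0.2263, 0.0622]
tool_rot: [[-0.978, -0.21, -0.0], [-0.21, 0.978, 0.0], [0.0, 0.0, -1.0]]
ft_force: [-0.1, -0.2, -5.0]
grip_width: 0.0124
gripper_force: 80.7
```

step_arm:
  fingers: [1,1]
  travel:
    - [0,0,0.005]
    - [0,0,0]
  twist: [0,0]

```text
time_s: 12.85
position: [0.544, -0.2263, 0.0618]
tool_rot: [[-0.978, -0.21, -0.0], [-0.21, 0.978, 0.0], [0.0, 0.0, -1.0]]
ft_force: [1.0, 0.1, -4.4]
grip_width: 0.0124
gripper_force: 80.7
```

step_arm:
  fingers: [1,1]
  travel:
    - [0,0,0.005]
    - [0,0,0]
  twist: [0,0]

```text
time_s: 13.1
position: [0.544, -0.2263, 0.0616]
tool_rot: [[-0.978, -0.21, 0.0], [-0.21, 0.978, -0.0], [-0.0, -0.0, -1.0]]
ft_force: [-0.7, 0.2, -1.4]
grip_width: 0.0126
gripper_force: 81.2
```

step_arm:
  fingers: [1,1]
  travel:
    - [0,0,0.005]
    - [0,0,0]
  twist: [0,0]

```text
time_s: 13.35
position: [0.544, -0.2262, 0.0615]
tool_rot: [[-0.978, -0.211, 0.0], [-0.211, 0.978, -0.0], [-0.0, -0.0, -1.0]]
ft_force: [-3.9, 2.3, 5.6]
grip_width: 0.0124
gripper_force: 82.2
```

Contact with the plate at TCP z = 0.0615. I ease the down-force and slide toward the long fence (tool +y).

step_arm:
  fingers: [1,1,1,1,1,1,1,1]
  travel:
    - [0,0,-0.004]
    - [0,0.01,0]
    - [0,0.02,0]
    - [0,0.02,0]
    - [0,0.02,0]
    - [0,0.02,0]
    - [0,0.01,0]
    - [0,0,0]
  twist: [0,0,0,0,0,0,0,0]

```text
time_s: 14.35
position: [0.542, -0.2165, 0.0613]
tool_rot: [[-0.978, -0.211, 0.0], [-0.211, 0.978, 0.0], [-0.0, -0.0, -1.0]]
ft_force: [1.7, -1.5, 1.5]
grip_width: 0.0122
gripper_force: 81.7
```

Run:
```python
from h import *
togo([.5561,-.2090,.0614],192.1);print(jigframe(monitor.observe()['position']))
im,D=optics.get_image('wrist');P=cloud('wrist',D);c=monitor.observe()['position'][:2]
r=rect(P,.0495,.0555,c,.08);print(r[1:],jigframe(r[2]/1000))
```

```text
t 14.35 pos [ 0.542  -0.2165  0.0613] yaw -167.85 shift/100mm [-0.154  0.043 -0.001] twist/pi 0.0003 q [ -33.4   34.8   82.4    0.    62.8 -135.5] F [ 1.7 -1.5  1.5] M [-0.53 -0.16  0.01] grip 0.0122 81.7
[15.6 26.6]
(14439, array([ 539.4, -210.8]), array([104.6,  91.5]), 20.39, 0.0515) [14.3 32.7]
```

step_arm:
  fingers: [1,1,1,1,1]
  travel:
    - [0,0.01,-0.001]
    - [0,0.01,0]
    - [0,0.005,0]
    - [0,0.005,0]
    - [0,0,0]
  twist: [0,0,0,0,0]

```text
time_s: 15.02
position: [0.5413, -0.2136, 0.0613]
tool_rot: [[-0.978, -0.21, -0.0], [-0.21, 0.978, 0.0], [0.0, 0.0, -1.0]]
ft_force: [0.5, -2.7, 0.1]
grip_width: 0.012
gripper_force: 81.6
```

step_arm:
  fingers: [1,1,1]
  travel:
    - [0,0.005,0]
    - [0,0.005,0]
    - [0,0,0]
  twist: [0,0,0]

```text
time_s: 15.4
position: [0.541, -0.2126, 0.0613]
tool_rot: [[-0.978, -0.211, -0.0], [-0.211, 0.978, 0.0], [0.0, 0.0, -1.0]]
ft_force: [0.2, -1.8, -0.0]
grip_width: 0.0124
gripper_force: 81.6
```

step_arm:
  fingers: [1,1]
  travel:
    - [0,0.005,0]
    - [0,0,0]
  twist: [0,0]

```text
time_s: 15.65
position: [0.541, -0.2121, 0.0613]
tool_rot: [[-0.978, -0.21, -0.0], [-0.21, 0.978, 0.0], [-0.0, 0.0, -1.0]]
ft_force: [-0.0, -3.0, 0.5]
grip_width: 0.0123
gripper_force: 81.6
```

step_arm:
  fingers: [1,1,1,1,1,1,1,1]
  travel:
    - [-0.01,0,0]
    - [-0.02,0,0]
    - [-0.02,0,0]
    - [-0.02,0,0]
    - [-0.02,0,0]
    - [-0.01,0,0]
    - [-0.01,0,0]
    - [0,0,0]
  twist: [0,0,0,0,0,0,0,0]

```text
time_s: 16.65
position: [0.5519, -0.2098, 0.0613]
tool_rot: [[-0.978, -0.21, 0.0], [-0.21, 0.978, 0.0], [-0.0, -0.0, -1.0]]
ft_force: [-4.1, -0.2, 4.6]
grip_width: 0.0126
gripper_force: 82.2
```

step_arm:
  fingers: [1,1,1]
  travel:
    - [-0.005,0,0]
    - [-0.005,0,0]
    - [0,0,0]
  twist: [0,0,0]

```text
time_s: 17.02
position: [0.5528, -0.2096, 0.0614]
tool_rot: [[-0.978, -0.21, 0.0], [-0.21, 0.978, -0.0], [-0.0, -0.0, -1.0]]
ft_force: [-4.9, -0.8, 5.1]
grip_width: 0.0123
gripper_force: 82.2
```

step_arm:
  fingers: [1,1,1]
  travel:
    - [-0.005,0,0]
    - [-0.005,0,0]
    - [0,0,0]
  twist: [0,0,0]

```text
time_s: 17.4
position: [0.5538, -0.2095, 0.0613]
tool_rot: [[-0.978, -0.21, 0.0], [-0.21, 0.978, -0.0], [-0.0, -0.0, -1.0]]
ft_force: [-4.1, -0.1, 4.8]
grip_width: 0.0125
gripper_force: 82.2
```

step_arm:
  fingers: [1,1,1,1]
  travel:
    - [0,0,-0.003]
    - [-0.005,0,0]
    - [-0.005,0,0]
    - [0,0,0]
  twist: [0,0,0,0]

```text
time_s: 17.9
position: [0.5543, -0.2092, 0.0614]
tool_rot: [[-0.978, -0.21, -0.001], [-0.21, 0.978, 0.0], [0.001, 0.0, -1.0]]
ft_force: [-5.5, -0.8, 1.9]
grip_width: 0.0124
gripper_force: 81.8
```

Run:
```python
from h import *
togo([.5561,-.2090,.0614],192.1);print(jigframe(monitor.observe()['position']))
im,D=optics.get_image('wrist');P=cloud('wrist',D);s=monitor.observe()
cv2.imwrite('pics/w5.png',im)
m=(P[...,2]>.0497)&(P[...,2]<.056);m&=np.hypot(P[...,0]-s['position'][0],P[...,1]-s['position'][1])<.1
J=np.array([jigframe(p) for p in P[m]]);print(len(J),np.percentile(J,[1,99],axis=0))
```

```text
t 17.9 pos [ 0.5543 -0.2092  0.0614] yaw -167.85 shift/100mm [-0.018 -0.001 -0.   ] twist/pi 0.0003 q [ -32.1   35.6   80.8   -0.    63.7 -134.2] F [-5.5 -0.8  1.9] M [-0.46  0.65 -0.16] grip 0.0124 81.8
[29.2 31.1]
14403 [[-18.7  -4.6]
 [ 50.6  64.6]]
```

View pics/w5.png

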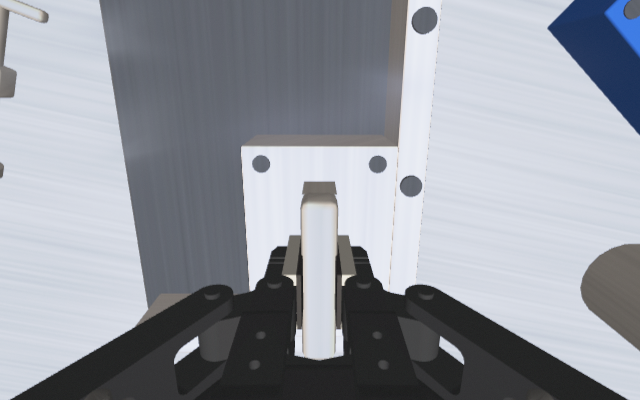

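Short fence is being touched (x = 29.2 mm, Fx rising), and the long fence gap is about 1 mm at image column 398. I ease x and creep in y.

step_arm:
  fingers: [1,1,1,1]
  travel:
    - [0.004,0,0]
    - [0,0.005,0]
    - [0,0.005,0]
    - [0,0,0]
  twist: [0,0,0,0]

```text
time_s: 18.45
position: [0.5542, -0.2087, 0.0614]
tool_rot: [[-0.978, -0.21, 0.0], [-0.21, 0.978, -0.001], [-0.0, -0.001, -1.0]]
ft_force: [-0.4, -5.0, -4.7]
grip_width: 0.0125
gripper_force: 80.8
```

step_arm:
  fingers: [1,1]
  travel:
    - [0,0.005,0]
    - [0,0,0]
  twist: [0,0]

```text
time_s: 18.7
position: [0.5543, -0.2087, 0.0615]
tool_rot: [[-0.978, -0.21, 0.001], [-0.21, 0.978, -0.002], [-0.0, -0.002, -1.0]]
ft_force: [-0.1, -7.5, -5.1]
grip_width: 0.0125
gripper_force: 80.8
```

step_arm:
  fingers: [1,1]
  travel:
    - [0,0.003,0]
    - [0,0,0]
  twist: [0,0]

```text
time_s: 18.95
position: [0.5543, -0.2086, 0.0615]
tool_rot: [[-0.978, -0.21, 0.001], [-0.21, 0.978, -0.002], [-0.001, -0.002, -1.0]]
ft_force: [-0.3, -9.2, -4.6]
grip_width: 0.0123
gripper_force: 80.7
```

Long fence contact (Fy about -9 N), but the gripper is carrying the weight. I ease y, lower it onto the plate, then press x and y.

step_arm:
  fingers: [1,1,1,1]
  travel:
    - [0,-0.008,0]
    - [0,0,0.003]
    - [0,0,0.002]
    - [0,0,0]
  twist: [0,0,0,0]

```text
time_s: 19.45
position: [0.5543, -0.2087, 0.0614]
tool_rot: [[-0.978, -0.21, 0.001], [-0.21, 0.978, -0.001], [-0.0, -0.001, -1.0]]
ft_force: [-1.2, -5.4, -1.9]
grip_width: 0.0123
gripper_force: 81.3
```

step_arm:
  fingers: [1,1,1]
  travel:
    - [-0.004,0,0]
    - [-0.004,0,0]
    - [0,0,0]
  twist: [0,0,0]

```text
time_s: 19.82
position: [0.5542, -0.2087, 0.0614]
tool_rot: [[-0.978, -0.21, -0.001], [-0.21, 0.978, -0.001], [0.001, -0.001, -1.0]]
ft_force: [-5.1, -6.0, 0.2]
grip_width: 0.0125
gripper_force: 81.6
```

step_arm:
  fingers: [1,1,1]
  travel:
    - [0,0.004,0]
    - [0,0.004,0]
    - [0,0,0]
  twist: [0,0,0]

```text
time_s: 20.2
position: [0.5543, -0.2087, 0.0614]
tool_rot: [[-0.978, -0.21, -0.001], [-0.21, 0.978, -0.002], [0.001, -0.002, -1.0]]
ft_force: [-4.6, -11.4, -1.8]
grip_width: 0.0126
gripper_force: 81.3
```

step_arm:
  fingers: [1,1,1,1,1]
  travel:
    - [0,-0.008,0]
    - [-0.004,0,0]
    - [-0.004,0,0]
    - [-0.004,0,0]
    - [0,0,0]
  twist: [0,0,0,0,0]

```text
time_s: 20.82
position: [0.5543, -0.2086, 0.0614]
tool_rot: [[-0.978, -0.211, -0.004], [-0.211, 0.978, -0.001], [0.004, -0.0, -1.0]]
ft_force: [-11.9, -7.2, 2.9]
grip_width: 0.0121
gripper_force: 82.0
```

```bash
cat >> h.py <<'E'
def rep():
    s=monitor.observe();F=np.array(s['ft_force']);a=np.radians(12.1)
    print('t',s['time_s'],'jig',jigframe(s['position']),'z',round(s['position'][2],4),'Fj',round(F[0]*np.cos(a)+F[1]*np.sin(a),1),round(-F[0]*np.sin(a)+F[1]*np.cos(a),1),round(F[2],1),'M',np.round(s['wrist_torque'],2))
E
python3 -c "
from h import *
rep()"
```

```text
t 20.825 jig [29.3 31.7] z 0.0614 Fj -13.1 -4.6 2.9 M [-1.55  1.7  -0.07]
```

step_arm:
  fingers: [1,1,1]
  travel:
    - [-0.005,0,0]
    - [-0.005,0,0]
    - [0,0,0]
  twist: [0,0,0]

```text
time_s: 21.2
position: [0.5543, -0.2086, 0.0614]
tool_rot: [[-0.978, -0.21, -0.006], [-0.21, 0.978, -0.001], [0.006, 0.0, -1.0]]
ft_force: [-17.5, -10.0, 6.4]
grip_width: 0.0129
gripper_force: 82.4
```

```bash
python3 -c "
from h import *
rep()"
```

```text
t 21.2 jig [29.3 31.7] z 0.0614 Fj -19.2 -6.1 6.4 M [-1.71  2.51 -0.08]
```

Both fences now clearly take load (x unmoved at 19 N). The tool leans 0.3°, so I ease x and balance the two pushes.

step_arm:
  fingers: [1,1,1,1,1]
  travel:
    - [0.004,0,0]
    - [0.004,0,0]
    - [0,0.003,0]
    - [0,0.002,0]
    - [0,0,0]
  twist: [0,0,0,0,0]

```text
time_s: 21.82
position: [0.5543, -0.2086, 0.0614]
tool_rot: [[-0.978, -0.21, -0.004], [-0.21, 0.978, -0.002], [0.004, -0.001, -1.0]]
ft_force: [-12.4, -11.3, 3.1]
grip_width: 0.0124
gripper_force: 81.9
```

Run:
```python
from h import *
rep();print(np.round(monitor.observe()['tool_rot'],4))
im,D=optics.get_image('wrist');P=cloud('wrist',D);rep()
s=monitor.observe();p=s['position']
m=(P[...,2]>.0485)&(P[...,2]<.056)&(np.hypot(P[...,0]-p[0],P[...,1]-p[1])<.1)
J=np.array([np.r_[jigframe(q),q[2]*1000] for q in P[m]]);J=J[(J[:,1]<63)&(J[:,1]>0)&(J[:,0]<30)]
x,*_=np.linalg.lstsq(np.c_[J[:,:2]-31,np.ones(len(J))],J[:,2],rcond=None);print(len(J),'slope deg',np.degrees(x[:2]),x[2])
for c in['top','scene']:
    optics.get_image(c)
    for n in ['carrier','short_fence','long_fence']:
        print(c,n,[(round(r['confidence'],2),np.round(r['point'])) for r in models.landmark_of(c,n)[:3]])
im,D=optics.get_image('scene');cv2.imwrite('pics/s5.png',cv2.resize(im[150:280,180:400],None,fx=3.5,fy=3.5,interpolation=2))
```

```text
t 21.825 jig [29.3 31.7] z 0.0614 Fj -14.5 -8.4 3.1 M [-1.83  1.9  -0.11]
[[-0.9776 -0.2103 -0.0039]
 [-0.2103  0.9776 -0.0019]
 [ 0.0042 -0.001  -1.    ]]
t 21.875 jig [29.3 31.7] z 0.0615 Fj -14.7 -7.9 3.6 M [-1.92  1.82 -0.11]
11366 slope deg [-0.16085372  0.06577958] 51.63754897959684
top carrier [(0.68, array([294., 122.])), (0.55, array([383., 187.]))]
top short_fence []
top long_fence [(0.38, array([263., 197.]))]
scene carrier [(0.91, array([291., 185.])), (0.69, array([258., 230.])), (0.6, array([379., 272.]))]
scene short_fence [(0.57, array([252., 254.])), (0.48, array([263., 219.]))]
scene long_fence [(0.56, array([297., 294.])), (0.55, array([262., 218.]))]
```

View pics/s5.png

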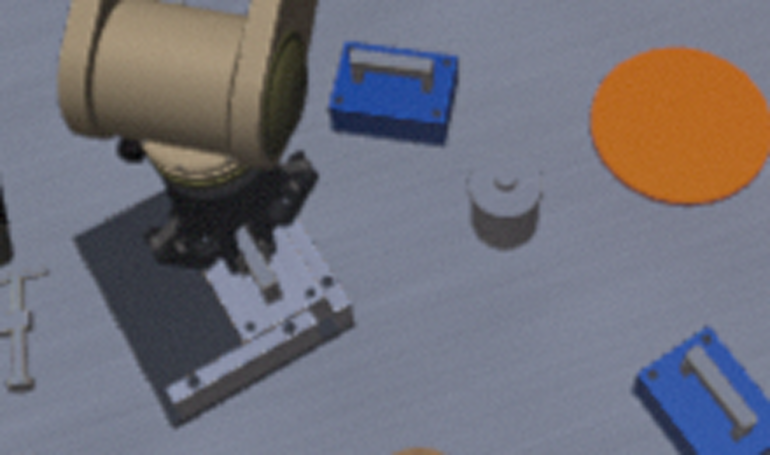

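The carrier sits in the corner, flat within 0.2°. A last balance puts both contact forces well above friction.

step_arm:
  fingers: [1,1,1,1,1,1]
  travel:
    - [0.004,0,0]
    - [0,0.003,0]
    - [0,0.003,0]
    - [0,0,0]
    - [0,0,0]
    - [0,0,0]
  twist: [0,0,0,0,0,0]

```text
time_s: 23.08
position: [0.5543, -0.2086, 0.0614]
tool_rot: [[-0.978, -0.21, -0.003], [-0.21, 0.978, -0.003], [0.003, -0.002, -1.0]]
ft_force: [-9.3, -11.9, 0.8]
grip_width: 0.0124
gripper_force: 81.7
```

Run:
```python
from h import *
rep();print(np.round(monitor.observe()['tool_rot'],4)[2])
```

```text
t 23.075 jig [29.3 31.7] z 0.0614 Fj -11.6 -9.7 0.8 M [-2.13  1.46 -0.11]
[ 0.0031 -0.0022 -1.    ]
```

The pushes are steady and balanced: 11.6 N in x, 9.7 N in y, and a light load on the plate. Handing in.

```bash
python3 -c "
from rig import close_job
print(close_job())"
```

```text
the job is handed in; nothing more can be done
None
```

The carrier is flat in the fixture's corner, handle still gripped, pushing about 12 N on the short fence and 10 N on the long one; I handed the job in at 23 s, moved nothing else, and got no verdict back.

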